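# Pointing check before starting the bench polisher

### The job

Do the pointing check before the bench polisher is started: with the fingertips a couple of centimetres above it and without touching it, point down at the top of the blue bristle brush on the polisher's spindle and hold there for two seconds, then point down at the red stop button on the push-button station in the same way for two seconds. Then press the green start button fully in (it stays in) and draw the hand clear. Never touch the polisher, its wheels or the red button, and leave the loose things on the bench where they lie.

Things in the scene. Friction and masses are not known exactly. Their poses are not given: they have to be found in the camera images.
- motor: double-ended bench polisher, green motor with aluminium ends, fixed. Origin on the bench under its middle, z up. Shaft along its y axis, 125 mm above the bench; spindles reach 212 mm either side. Motor 125 mm in diameter, 220 mm long, top 188 mm above the bench; foot 125 (x) by 160 (y) mm. A wheel on each spindle, 165 mm from the middle; brush and buff may be on either side
- brush: bright blue radial bristle brush with a black hub, on one of the polisher's spindles: upright disc 76 mm in diameter, 18 mm thick (26 mm over the hub), rigid, does not turn. Origin at the hub centre, 125 mm above the bench; axle along y, z up
- brush_top (a point): topmost point of the brush's rim, 38 mm above its hub centre, 163 mm above the bench: the point to point at
- buff: cream felt buffing wheel with a wooden hub on the other spindle: upright disc 90 mm in diameter, 20 mm thick; its top is 170 mm above the bench. Origin at the hub centre; axle along y. Not part of the check; do not touch
- station: grey push-button station fixed to the bench, 74 (x) by 134 (y) mm, 50 mm high, two steel bezels to 54 mm. Origin on the bench under its middle; z up. The two buttons are on its top, 32 mm either side of the middle along its y axis (64 mm apart); green and red may be on either side
- stop (a joint): travel of the red stop button, m: 0 out, 0.005 fully in; springs back (about 2.4 N to start moving, 8.4 N fully in). Must stay at 0
- stop_top (a point): centre of the top of the red mushroom stop button, 38 mm in diameter, top 74 mm above the bench: the point to point at
- start (a joint): travel of the green start button, m: 0 out, 0.006 fully in (straight down). Needs about 4 N and stays where it is pushed
- start_top (a point): centre of the top face of the flat round green start button, 32 mm in diameter, 66 mm above the bench when out, 60 mm when fully in
- compound_bar: bystander: red-brown bar of polishing compound in a paper wrap, 36 x 95 x 30 mm, loose; origin at the centre of its underside
- ring_clamp: bystander: wooden ring clamp with a brass band, about 150 x 28 x 27 mm, lying loose; origin at the centre of its underside
- tin: bystander: flat red tin with a brass panel on its lid, 67 x 97 x 26 mm, loose; origin at the centre of its underside
- spare_wheel: bystander: dark grey spare felt wheel lying flat, 60 mm in diameter, 14 mm thick, loose; origin at the centre of its underside

How it is judged (in metres and radians):
On the way, in this order (a step that is already met when the one before it is completed fails the run):
1. the fingers point down at the top of the blue brush from just above (within 25 mm sideways, tool point 20 to 75 mm above it) for 1.5 s (horizontal distance between the grasp point and brush_top below 0.025 m and z of the grasp point in the frame of brush_top between 0.02 and 0.075 m), for 1.5 s.
2. the fingers point down at the red stop button from just above (within 20 mm sideways, tool point 20 to 75 mm above it) for 1.5 s (horizontal distance between the grasp point and stop_top below 0.02 m and z of the grasp point in the frame of stop_top between 0.02 and 0.075 m), for 1.5 s.
3. the green start button is pressed in (value of joint start above 0.005 m), for 0.1 s.
At the end, for the whole second after the job is handed in: The green start button stays in (more than 5 of its 6 mm), the red stop button is out (less than 1 mm in), and the compound bar, ring clamp, tin and spare wheel are within 10 mm of where they began (value of joint start above 0.005 m and value of joint stop below 0.001 m and distance of each of compound_bar, ring_clamp, tin, spare_wheel from where it was at the start of the episode below 0.01 m); the robot touches nothing.
It fails at once if the robot touches the polisher or either of its wheels (contact force between any of the arm, the fingers and motor above 0.3 N or contact force between any of the arm, the fingers and brush above 0.3 N or contact force between any of the arm, the fingers and buff above 0.3 N).
It fails at once if the red stop button is touched or pressed (value of joint stop above 0.001 m or contact force between any of the fingers, the arm and stop above 0.3 N).
It fails at once if a loose bystander is moved by more than 10 mm or lifted (distance of any of compound_bar, ring_clamp, tin, spare_wheel from where it was at the start of the episode above 0.01 m).
It also fails if it takes over 56 s, if anything falls off the work surface, if the arm or the gripper's body presses on something with over 40 N, if the wrist force passes 120 N, or if a joint passes its speed limit or range.

### The arm

A 6-joint arm with a two-finger parallel gripper is mounted at the origin on the work surface. World frame = base frame: x ahead of the robot, y to its left, z up, the work surface at z = 0. Lengths are in mm, angles in degrees, forces in N, time in s.
With the tool pointing down it reaches from about 350 to 850 mm from the base axis. Payload 8.1 kg.
Tool frame: the origin (TCP) lies between the finger pads, 19 mm behind the fingertips; this is the grasp point; z points along the fingers, y is the line along which they close (so a half turn about z gives the same grasp; the last joint's range is limited). The gripper opens to 85 mm and grips with 20 to 120 N. Pads are 22 mm wide; open, the fingers measure 114 mm over their backs; the gripper's body (76 mm by 85 mm) begins 54 mm behind the grasp point. The pads swing forward as they close: fully open they stand 13 mm farther back than shut.
Start: joints at [-73.934, 7.471, 85.268, -0, 87.261, -4.893], TCP at [214.638, -560.3, 249.992] pointing down, gripper open.
Joint ranges: [-169.43, 169.43], [-51.17, 129.36], [1.28, 143.12], [-76.62, 256.62], [0, 156.53], [-152.29, 152.29]. Speed limits (degrees/s): [136.94, 136.94, 159.86, 180, 180, 180].

### API

Orientations are given as [roll, pitch, yaw] about the fixed x, y, z axes, in that order (R = Rz(yaw) Ry(pitch) Rx(roll)).
In Python, from bench import r gives the robot as it stands.
- The arm moves only by the shell command python3 -m jog 'ROWS' [OPENING] [FORCE]. ROWS is JSON, one flat list of numbers, 6 for each row, row after row: the shift along the tool's x, y, z in m, then the turn, a rotation vector about the tool's x, y, z in rad. A call has 1 to 8 rows; each row is the pose to reach, as a shift and turn from the pose commanded when the call began, along the tool's axes at that moment; what a row does not reach only later rows make up. A row lasts 1/8 s, in which the tool goes at most 62.5 mm and 10.7 degrees, less where a joint would pass 70% of its speed; a pose out of reach is approached as far as the arm can. A call with a gripper value outside its range is refused whole. OPENING is the opening, from -1 (shut) to 1 (fully open), set as the call begins (- or left out, the last holds). The fingers move at their own pace and stop on an object; FORCE is the grip in N (left out, the last holds). Time passes only in rows, so rows that repeat a pose let the fingers close. It gives the time, the measured TCP pose, the force, the opening and the grip force at its end, in the units of the state.
- r.sense(): the state, without advancing time (a new reading comes with each control period).
- r.snapshot(name): name is "side" or "top"; returns a dict with "pixels" (384x512x3 uint8, red, green, blue), "range_z" (384x512 float32, mm along the optical axis (not along the pixel's ray), 0 where there is no reading), "K" (3x3 intrinsics, pixels), "rvec" (rotation vector, rad) and "tvec" (3), from world to camera coordinates, as OpenCV has them. Camera axes: x right, y down, z forward; pixel columns grow to the right and rows downward; lengths in mm; the calibration is good to about 2 mm. A picture is of the moment at which its call begins.
- r.hand_in(): hands the job in; it is judged then, once.
Trained networks look in a picture, given as the dict that the camera call returned (one of the last four; its "shot" number tells which), for a name from the list of things; names that differ only in an ending like _2 or _b are one class to them, and where a whole thing is asked for, a point or a joint stands for the part that bears it (a point fixed in the world has none). Each returns a list of dicts, best first, with "score" (0 to 1); they miss things now and then, are a little off and sometimes report something else, mostly with a low value. They report only what shows in the picture. A call takes as long as a camera call.
- r.look_for(picture, target): "bbox" ([left, top, right, bottom] in pixels, round what is visible of it).
- r.outline_of(picture, target): "region" (384x512 bool, what is visible of it) and "bbox" ([left, top, right, bottom] in pixels, round what is visible of it).
The state is a dict: "time": time; "joint_pos": joint angles; "qd": joint speeds; "joint_efforts": joint torques, N m; "tool_pos": TCP position; "tcp_rot": TCP orientation; "ft_force": force on the tool from outside, world axes, zero at the start; "wrist_torque": the same for the moment, N m; "finger_gap": finger opening in mm; "grip_force": force on a finger pad.
Only numpy, scipy, OpenCV 4.12 (cv2) and the standard library are available. Lean on these libraries where they do the work, as an engineer would, in place of code of your own. Each camera call takes 0.05 s, during which the arm holds its last target. There are 200 camera calls.

## Working session

There is one attempt and no reset: what is moved stays moved. The work goes in short steps, Python scripts to look and compute and a shell command to move; the robot and the scene stay as the last step left them, time stands still between calls to the robot, and variables do not carry over. Pictures are saved under pics/ and viewed, at most 10 in all, crops included, and the job is handed in when it is done.

```bash
mkdir -p pics
cat > h.py <<'E'
import numpy as np, cv2
from bench import r
def cloud(s):
    R,_=cv2.Rodrigues(np.array(s["rvec"],float)); K=np.array(s["K"]); z=s["range_z"].astype(float)
    v,u=np.mgrid[:384,:512]
    c=np.stack([(u-K[0,2])/K[0,0]*z,(v-K[1,2])/K[1,1]*z,z],-1)
    w=(c-np.array(s["tvec"]).reshape(3))@R
    w[z==0]=np.nan
    return w
E
python3 - <<'E'
from h import *
ims=[]
for n in("top","side"):
    s=r.snapshot(n); cv2.imwrite(f"pics/{n}0.png",s["pixels"][...,::-1]); w=cloud(s)
    for t in("brush","buff","motor","station","stop","start","compound_bar","ring_clamp","tin","spare_wheel"):
        for o in r.outline_of(s,t)[:2]:
            p=w[o["region"]]; p=p[~np.isnan(p[:,0])]
            print(n,t,round(o["score"],2),np.round(o["bbox"]),len(p),*(np.round(np.percentile(p,[2,50,98],axis=0)).tolist() if len(p) else []))
print(r.sense())
E
```

```text
top brush 0.79 [152. 180. 162. 212.] 324 [535.0, 207.0, 3.0] [566.0, 216.0, 142.0] [602.0, 232.0, 163.0]
top buff 0.71 [376. 226. 389. 240.] 127 [450.0, -354.0, 60.0] [463.0, -338.0, 65.0] [478.0, -325.0, 70.0]
top buff 0.55 [285. 172. 296. 206.] 396 [537.0, -119.0, 104.0] [575.0, -107.0, 160.0] [621.0, -98.0, 172.0]
top motor 0.57 [136. 166. 312. 222.] 4918 [513.0, -82.0, 2.0] [567.0, 53.0, 173.0] [630.0, 188.0, 187.0]
top station 0.94 [332. 209. 399. 251.] 1540 [425.0, -388.0, -1.0] [473.0, -308.0, 49.0] [522.0, -232.0, 57.0]
top stop 0.63 [351. 221. 369. 237.] 167 [464.0, -294.0, 68.0] [479.0, -277.0, 73.0] [494.0, -260.0, 77.0]
top stop 0.25 [138. 164. 311. 224.] 4764 [513.0, -71.0, 24.0] [566.0, 53.0, 174.0] [627.0, 186.0, 187.0]
top start 0.65 [376. 228. 390. 241.] 149 [450.0, -361.0, 48.0] [463.0, -338.0, 65.0] [478.0, -324.0, 70.0]
top compound_bar 0.79 [200. 270. 236. 283.] 530 [350.0, 35.0, 21.0] [368.0, 81.0, 30.0] [385.0, 125.0, 35.0]
top ring_clamp 0.85 [232. 121. 273. 162.] 556 [674.0, -62.0, 0.0] [728.0, -14.0, 24.0] [784.0, 36.0, 30.0]
top ring_clamp 0.41 [352. 223. 3
[... 1586 characters left out ...]
, 56.0]
{'time': 1.1, 'joint_pos': array([-7.39362668e+01,  7.47229506e+00,  8.52681135e+01, -1.17219732e-03,
        8.72598759e+01, -4.89216683e+00]), 'qd': array([-0.03455501, -0.10662205, -0.05609396, -0.02759167,  0.00641912,
       -0.11476338]), 'joint_efforts': array([-1.30852150e-03, -5.69330013e+01, -5.00874996e+01, -3.54129652e-04,
        1.23416343e-03, -7.80665772e-06]), 'tool_pos': array([ 214.61486862, -560.31290892,  249.97743504]), 'tcp_rot': array([-1.79999617e+02,  1.14233250e-03,  2.09559561e+01]), 'ft_force': array([ 0.10828475,  0.18927433, -0.27141362]), 'wrist_torque': array([-0.0407935 ,  0.0629703 , -0.05810493]), 'grip_force': 0.0, 'finger_gap': 85.59099036836614}
```

View pics/top0.png

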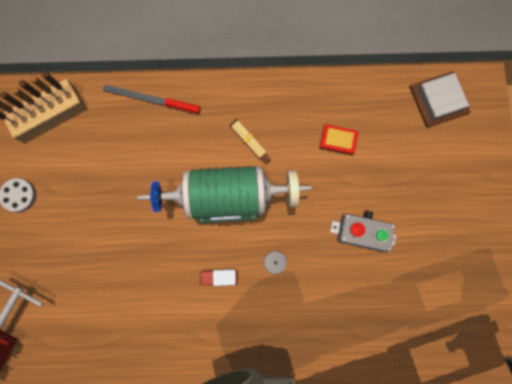

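Run:
```python
from h import *
for n in("top","side"):
    s=r.snapshot(n); w=cloud(s); h=cv2.cvtColor(s["pixels"],cv2.COLOR_RGB2HSV); H,S,V=[h[...,i].astype(int) for i in range(3)]
    x,y,z=w[...,0],w[...,1],w[...,2]
    for t,m in {"blue":(abs(H-112)<15)&(S>120)&(z>90)&(z<170),"bluetop":(abs(H-112)<15)&(S>120)&(z>152)&(z<170),
      "red":((H<8)|(H>172))&(S>120)&(z>60)&(z<82)&(y<-200),"green":(abs(H-65)<25)&(S>100)&(z>57)&(z<75)&(y<-200),
      "motortop":(abs(H-65)<30)&(z>180)&(z<195)&(y>-100)&(y<230)}.items():
        p=w[m]
        if len(p): print(n,t,len(p),*np.round(np.percentile(p,[3,50,97],axis=0),1).tolist(),p.mean(0).round(1))
    if n=="top":
      p=w[(abs(H-65)<30)&(z>180)&(z<195)&(y>-100)&(y<230)]; l=cv2.fitLine(p[:,:2].astype(np.float32),cv2.DIST_L2,0,.01,.01);print(l.ravel())
```

```text
top blue 209 [536.9, 211.3, 124.6] [564.9, 218.1, 146.1] [597.6, 226.0, 160.7] [566.1 218.1 144.8]
top bluetop 36 [549.2, 211.6, 152.4] [568.8, 218.4, 156.5] [594.3, 225.6, 162.5] [570.5 217.7 157.3]
top red 167 [463.7, -291.9, 68.0] [478.8, -275.9, 73.1] [494.1, -260.8, 77.5] [ 478.5 -275.9   73. ]
top green 102 [452.2, -351.1, 62.5] [462.6, -337.9, 65.7] [475.0, -325.4, 68.8] [ 462.9 -338.    65.6]
top motortop 1452 [549.0, -19.7, 180.3] [573.7, 54.8, 183.9] [599.7, 128.1, 188.4] [574.   55.  183.9]
[ 3.4326918e-02 -9.9941063e-01  5.7396808e+02  5.4991013e+01]
side blue 433 [534.1, 211.9, 113.0] [563.2, 223.6, 142.1] [601.0, 227.7, 159.0] [566.  221.6 139.5]
side bluetop 62 [543.1, 213.0, 152.4] [568.8, 222.3, 156.1] [591.8, 227.1, 162.9] [568.1 221.6 156.6]
side red 103 [461.7, -290.1, 66.3] [476.4, -272.3, 73.8] [492.2, -260.0, 77.1] [ 476.5 -273.    73. ]
side green 65 [449.2, -350.2, 59.0] [460.9, -335.4, 66.0] [472.4, -324.0, 69.9] [ 461.2 -336.3   65.7]
side motortop 1376 [546.0, -17.8, 180.3] [572.3, 63.3, 184.4] [599.1, 133.8, 188.6] [572.4  62.5 184.3]
```

The top view shows the blue brush at pixel (156,197), buff at (293,189), red button at (357,230) and green at (382,235). Heights, the 64 mm button spacing and the 165 mm wheel offset all agree: brush_top ≈ (568,219,163), stop ≈ (478,-275,74), start ≈ (462,-337,66).

```bash
python3 -m jog '[0.038,-0.0375,-0.005,0,0,0, 0.076,-0.075,-0.01,0,0,0, 0.114,-0.1125,-0.015,0,0,0, 0.152,-0.15,-0.02,0,0,0, 0.19,-0.1875,-0.02,0,0,0, 0.228,-0.225,-0.02,0,0,0, 0.266,-0.2625,-0.02,0,0,0, 0.304,-0.3,-0.02,0,0,0]' -1
python3 -m jog '[0.038,-0.0375,0,0,0,0, 0.076,-0.075,0,0,0,0, 0.114,-0.1125,0,0,0,0, 0.152,-0.15,0,0,0,0, 0.19,-0.1875,0,0,0,0, 0.228,-0.225,0,0,0,0, 0.266,-0.2625,0,0,0,0, 0.304,-0.3,0,0,0,0]'
python3 - <<'E'
from h import *
q=r.sense(); c,s=np.cos(np.radians(q["tcp_rot"][2])),np.sin(np.radians(q["tcp_rot"][2]))
d=np.array([568,219,208])-q["tool_pos"]; print(q["tool_pos"],q["tcp_rot"],q["joint_pos"],q["finger_gap"]); print(c*d[0]+s*d[1], s*d[0]-c*d[1], -d[2])
E
```

```text
time: 2.2
tool_pos: [391.7, -169.8, 270.3]
tcp_rot: [180.0, -0.0, 20.9]
ft_force: [0.2, -0.4, 0.4]
finger_gap: -0.0
grip_force: 0.0
time: 3.2
tool_pos: [568.4, 219.3, 270.1]
tcp_rot: [180.0, -0.0, 21.0]
ft_force: [0.4, -0.7, -0.6]
finger_gap: 0.5
grip_force: 0.0
[568.36800487 219.26378532 270.09511978] [ 1.79988146e+02 -2.51687779e-02  2.09665413e+01] [ 1.62799443e+01  8.43105630e+00  8.21300054e+01 -9.75858404e-03
  8.94128852e+01  8.53135034e+01] 0.5491944078866033
-0.43802747517828017 0.11463947809351144 62.09511978232024
```

```bash
python3 -m jog '[0,0,0.02,0,0,0, 0,0,0.04,0,0,0, 0,0,0.055,0,0,0, 0,0,0.062,0,0,0, 0,0,0.062,0,0,0, 0,0,0.062,0,0,0]'
python3 -c "
from h import *
s=r.snapshot('side'); p=s['pixels'][...,::-1][170:310,160:340]; cv2.imwrite('pics/s1.png',cv2.resize(p,None,fx=4,fy=4))"
```

```text
time: 3.95
tool_pos: [568.3, 217.3, 209.0]
tcp_rot: [180.0, -0.1, 20.9]
ft_force: [-0.6, 0.2, 0.6]
finger_gap: -0.4
grip_force: 0.0
```

View pics/s1.png

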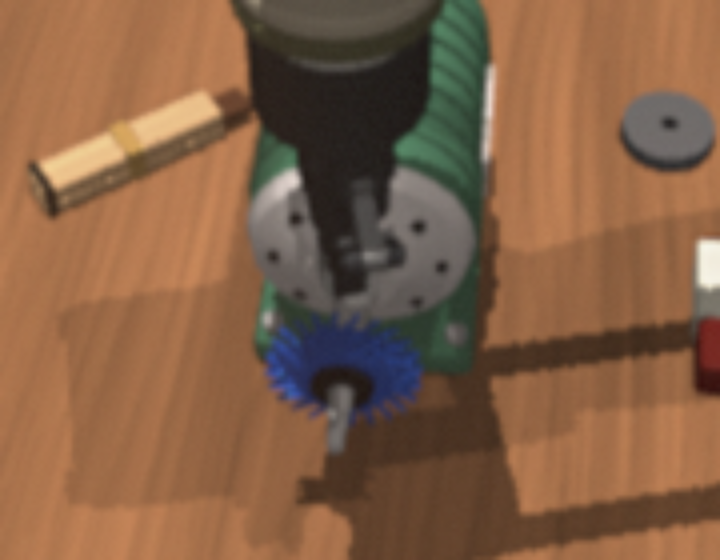

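The crop shows the shut fingertips at about (345,290), directly above the brush top at (345,320), with clearance. Next I hold, rise, and cross to the red button.

```bash
H='[0,0,0,0,0,0, 0,0,0,0,0,0]'
python3 -m jog '[0,0,0,0,0,0,0,0,0,0,0,0,0,0,0,0,0,0,0,0,0,0,0,0,0,0,0,0,0,0,0,0,0,0,0,0,0,0,0,0,0,0,0,0,0,0,0,0]'
python3 -m jog '[0,0,0,0,0,0,0,0,0,0,0,0,0,0,0,0,0,0,0,0,0,0,0,0,0,0,0,0,0,0,0,0,0,0,0,0,0,0,0,0,0,0,0,0,0,0,0,0]'
python3 -m jog '[0,0,-0.03,0,0,0, 0,0,-0.06,0,0,0, 0,0,-0.062,0,0,0, -0.026,0.043,-0.062,0,0,0, -0.052,0.086,-0.062,0,0,0, -0.078,0.129,-0.062,0,0,0, -0.104,0.172,-0.062,0,0,0, -0.13,0.215,-0.062,0,0,0]'
python3 -m jog '[-0.026,0.043,0,0,0,0, -0.052,0.086,0,0,0,0, -0.078,0.129,0,0,0,0, -0.104,0.172,0,0,0,0, -0.131,0.215,0,0,0,0, -0.131,0.215,0,0,0,0]'
python3 - <<'E'
from h import *
q=r.sense(); c,s=np.cos(np.radians(q["tcp_rot"][2])),np.sin(np.radians(q["tcp_rot"][2]))
d=np.array([478,-275.5,119])-q["tool_pos"]; print(q["tool_pos"],q["tcp_rot"]); print(c*d[0]+s*d[1], s*d[0]-c*d[1], -d[2])
E
```

```text
time: 5.0
tool_pos: [567.8, 217.5, 208.0]
tcp_rot: [180.0, 0.0, 21.0]
ft_force: [0.8, -1.0, 0.6]
finger_gap: -0.4
grip_force: 0.0
time: 6.0
tool_pos: [567.8, 217.5, 208.0]
tcp_rot: [-180.0, -0.0, 21.0]
ft_force: [0.6, -1.1, 0.1]
finger_gap: -0.2
grip_force: 0.0
time: 7.0
tool_pos: [522.4, -31.2, 268.8]
tcp_rot: [-180.0, 0.1, 21.0]
ft_force: [0.6, -0.4, -0.6]
finger_gap: -0.2
grip_force: 0.0
time: 7.75
tool_pos: [476.4, -280.3, 268.5]
tcp_rot: [-179.9, 0.1, 20.7]
ft_force: [0.2, 0.0, -0.3]
finger_gap: -0.3
grip_force: 0.0
[ 476.3541783  -280.26635249  268.51935802] [-1.79946091e+02  9.30317835e-02  2.07045566e+01]
3.2246680973578963 -3.87664298501299 149.51935801760573
```

```bash
python3 -m jog '[0,0,0.03,0,0,0, 0,0,0.06,0,0,0, 0,0,0.09,0,0,0, 0,0,0.12,0,0,0, 0,0,0.14,0,0,0, 0,0,0.149,0,0,0, 0,0,0.149,0,0,0, 0,0,0.149,0,0,0]'
python3 -c "
from h import *
s=r.snapshot('side'); p=s['pixels'][...,::-1][80:200,240:380]; cv2.imwrite('pics/s2.png',cv2.resize(p,None,fx=5,fy=5))"
```

```text
time: 8.75
tool_pos: [478.6, -277.9, 122.3]
tcp_rot: [179.9, -0.1, 21.0]
ft_force: [0.0, 0.3, 0.9]
finger_gap: -0.2
grip_force: 0.0
```

View pics/s2.png

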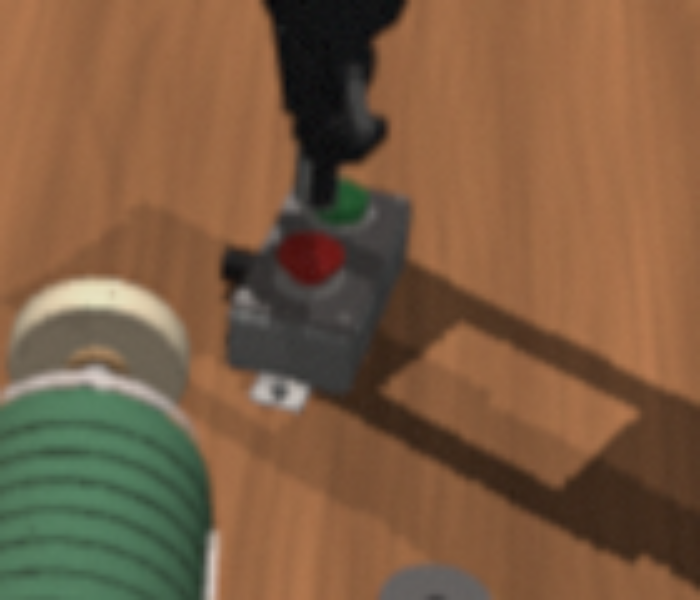

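The tips are over the red button at about (320,200) to (310,250), visibly clear of it. I hold, rise, and step across to green.

```bash
python3 -m jog '[0,0,0,0,0,0,0,0,0,0,0,0,0,0,0,0,0,0,0,0,0,0,0,0,0,0,0,0,0,0,0,0,0,0,0,0,0,0,0,0,0,0,0,0,0,0,0,0]'
python3 -m jog '[0,0,0,0,0,0,0,0,0,0,0,0,0,0,0,0,0,0,0,0,0,0,0,0,0,0,0,0,0,0,0,0,0,0,0,0,0,0,0,0,0,0,0,0,0,0,0,0]'
python3 -m jog '[0,0,-0.02,0,0,0, 0,0,-0.03,0,0,0, -0.009,0.013,-0.03,0,0,0, -0.018,0.026,-0.03,0,0,0, -0.027,0.039,-0.03,0,0,0, -0.036,0.05,-0.03,0,0,0, -0.036,0.05,-0.03,0,0,0, -0.036,0.05,-0.03,0,0,0]'
python3 - <<'E'
from h import *
r.snapshot("top")
q=r.sense(); c,s=np.cos(np.radians(q["tcp_rot"][2])),np.sin(np.radians(q["tcp_rot"][2]))
d=np.array([462,-337.2,85])-q["tool_pos"]; print(q["tool_pos"],q["tcp_rot"]); print(c*d[0]+s*d[1], s*d[0]-c*d[1], -d[2])
E
```

```text
time: 9.8
tool_pos: [477.9, -277.4, 121.0]
tcp_rot: [-180.0, 0.0, 21.0]
ft_force: [-0.4, 0.4, -0.1]
finger_gap: 0.2
grip_force: 0.0
time: 10.8
tool_pos: [477.9, -277.4, 121.0]
tcp_rot: [-180.0, 0.0, 21.0]
ft_force: [-0.5, -1.1, -0.1]
finger_gap: -0.4
grip_force: 0.0
time: 11.8
tool_pos: [462.0, -336.9, 150.7]
tcp_rot: [-180.0, 0.0, 20.9]
ft_force: [0.2, -0.4, -0.2]
finger_gap: 0.2
grip_force: 0.0
[ 462.16467679 -336.62835955  150.79160459] [-1.79970235e+02 -1.24733575e-03  2.09639598e+01]
-0.3582980052525574 0.4748829191865789 65.79160458607473
```

```bash
python3 -m jog '[0,0,0.02,0,0,0, 0,0,0.04,0,0,0, 0,0,0.055,0,0,0, 0,0,0.06,0,0,0, 0,0,0.063,0,0,0, 0,0,0.066,0,0,0, 0,0,0.068,0,0,0, 0,0,0.068,0,0,0]'
python3 -m jog '[0,0,0.001,0,0,0, 0,0,0.002,0,0,0, 0,0,0.003,0,0,0, 0,0,0.004,0,0,0, 0,0,0.004,0,0,0, 0,0,0.004,0,0,0]'
```

```text
time: 12.85
tool_pos: [462.5, -337.3, 83.5]
tcp_rot: [179.9, -0.0, 21.0]
ft_force: [0.1, 0.2, 1.2]
finger_gap: -0.3
grip_force: 0.7
time: 13.6
tool_pos: [462.3, -337.2, 79.1]
tcp_rot: [180.0, -0.0, 21.0]
ft_force: [2.6, -2.3, 3.4]
finger_gap: -0.3
grip_force: 1.6
```

```bash
python3 -m jog '[0,0,0.0005,0,0,0, 0,0,0.001,0,0,0, 0,0,0.001,0,0,0, 0,0,0.001,0,0,0]'
```

```text
time: 14.1
tool_pos: [462.4, -337.2, 78.7]
tcp_rot: [180.0, -0.0, 21.0]
ft_force: [0.4, 0.0, 8.0]
finger_gap: -0.2
grip_force: 4.2
```

```bash
python3 -m jog '[0,0,0.0005,0,0,0, 0,0,0.001,0,0,0, 0,0,0.001,0,0,0, 0,0,0.001,0,0,0]'
```

```text
time: 14.6
tool_pos: [462.4, -337.2, 78.6]
tcp_rot: [180.0, -0.0, 21.0]
ft_force: [-3.9, 2.2, 16.6]
finger_gap: 0.1
grip_force: 8.1
```

The force climbs to 17 N while the height stays put, so the button has bottomed out. Withdrawing.

```bash
python3 -m jog '[0,0,-0.01,0,0,0, 0,0,-0.03,0,0,0, 0,0,-0.07,0,0,0, 0,0,-0.12,0,0,0, -0.03,0.03,-0.17,0,0,0, -0.07,0.06,-0.19,0,0,0, -0.11,0.1,-0.19,0,0,0, -0.15,0.14,-0.19,0,0,0]'
python3 -m jog '[-0.03,0.03,0,0,0,0, -0.05,0.05,0,0,0,0,-0.05,0.05,0,0,0,0,-0.05,0.05,0,0,0,0,-0.05,0.05,0,0,0,0,-0.05,0.05,0,0,0,0]'
python3 - <<'E'
from h import *
s=r.snapshot("top"); w=cloud(s); h=cv2.cvtColor(s["pixels"],cv2.COLOR_RGB2HSV); H,S,V=[h[...,i].astype(int) for i in range(3)]
y,z=w[...,1],w[...,2]
for m in ((abs(H-65)<25)&(S>100)&(z>50)&(z<75)&(y<-200),((H<8)|(H>172))&(S>120)&(z>60)&(z<82)&(y<-200)):
    print(m.sum(),w[m].mean(0))
cv2.imwrite("pics/t3.png",s["pixels"][...,::-1])
E
```

```text
time: 15.6
tool_pos: [371.3, -522.7, 268.7]
tcp_rot: [179.9, -0.0, 21.0]
ft_force: [0.7, -0.5, 0.2]
finger_gap: 0.1
grip_force: 0.0
time: 16.35
tool_pos: [344.0, -585.2, 267.3]
tcp_rot: [180.0, -0.0, 21.0]
ft_force: [-0.1, 0.1, -0.8]
finger_gap: 0.0
grip_force: 0.0
91 [ 462.77989811 -338.27114659   59.68325635]
167 [ 478.48611329 -276.03051099   72.84273103]
```

View pics/t3.png

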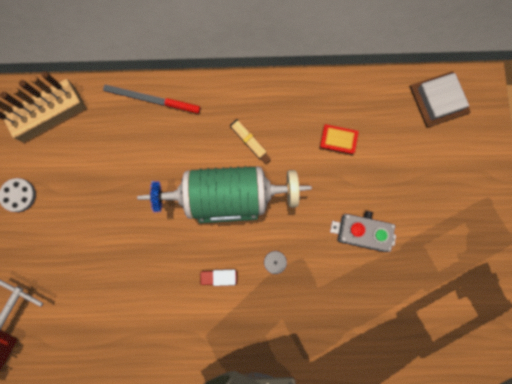

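The green button at (382,235) now measures 59.7 mm, fully in. Red at (357,230) is unchanged, and the loose items are where they began.

```bash
python3 -c "
from bench import r
print(r.hand_in())"
```

```text
the job is handed in; nothing more can be done
None
```

The job is handed in: I pointed at the brush top and then the red stop button for about two seconds each, pressed the green button fully in (its top now measures 59.7 mm), and drew the hand clear, with the red button and loose items unmoved in the final picture; the hand-in returned no verdict.

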